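# Lid the topping dispensers and hold one gate open at its portion mark

## Task

In this dessert kitchen, first close both hazelnut dispensers with the white lids lying on the counter, each fully seated on the canister it fits and let go of. Then take the black handle of the round-canister dispenser, pull its spring-return slide out until the needle beside the handle lines up with the portion pointer on the rail, and keep it there: finish while still holding the slide at the mark, for it shuts if let go. Leave the other dispenser's slide, both portion pointers, the glasses and the plastic tub alone.

Things in the scene. Friction and masses are not known exactly. Their poses are not given: they have to be found in the camera images.
- round_rim (a point): Round dispenser, fixed, on the left or right, turned up to 0.3 rad: black foot 170 x 120 mm, rear column, dark gate housing (100 mm wide, 105 to 130 mm high) over a glass; on it an open aluminium canister, round, 100 mm outside and 92 inside diameter, rim 230 mm above the counter. Point: centre of the mouth, level with the rim; z up, x from the dispenser's front to its back, square to its walls.
- square_rim (a point): Square dispenser, fixed, on the left or right, turned up to 0.3 rad: black foot 170 x 120 mm, rear column, dark gate housing (100 mm wide, 105 to 130 mm high) over a glass; on it an open aluminium canister, square, 88 mm outside and 80 inside, rim 230 mm above the counter. Point: centre of the mouth, level with the rim; z up, x from the dispenser's front to its back, square to its walls.
- round_lid_c (a point): White round lid, 0.1 to 0.15 kg, 52 mm high: plug 84 mm in diameter, 12 deep; on it a disc 110 mm in diameter, 6 thick; on that an upright round knob 22 mm in diameter, 34 tall. Origin on its axis half-way up, 26 mm above the underside; z up. Starts right way up on the counter. Seated, the origin is 14 mm above the canister rim.
- square_lid_c (a point): White square lid, 0.1 to 0.15 kg, 52 mm high: plug 73 x 73 mm, 12 deep; on it a plate 98 x 98 mm, 6 thick; on that an upright bar grip 44 mm long, 14 thick, 34 tall. Origin on its axis half-way up, 26 mm above the underside; z up, x along the bar grip, parallel to two sides; fits in any quarter turn. Starts right way up on the counter. Seated, the origin is 14 mm above the canister rim.
- round_grip (a point): Handle of the round dispenser's slide: black upright tab 12 mm thick along the pull, 36 wide, 54 tall, standing on the flat steel slide, 135 mm in front of the canister's axis when shut. Point: mid-width, mid-thickness, 22 mm below the tab's top, 30 mm above the slide's upper face. x points back to the canister; pull along -x. A thin needle stands out from the slide's +y edge in line with the tab.
- round_slide (a joint): How far the round dispenser's slide is pulled out, in m: 0 shut, stop at 0.070. A spring pulls it shut with about 4 N when shut and 14 N at the stop (140 N/m).
- round_mark (a point): Where round_grip has to be when the needle stands opposite the steel tip of the round dispenser's portion pointer, 30 to 50 mm out from the shut handle. The pointer is a small black clip on the rail along the slide's +y side: its tip has this x (dispenser axes), lies 40 mm to +y, and the clip's top is 27 mm below this point.
- square_slide (a joint): How far the square dispenser's slide is pulled out, in m; 0 shut. Same slide, not to be used.
- round_pointer: Pointer clip of the round dispenser (16 mm long, 14 mm high); origin near its steel tip. It must not be pushed along its rail.
- square_pointer: Pointer clip of the square dispenser, alike; to be left alone.
- glass_a: Glass under one dispenser's outlet: 64 mm wide at the rim, 78 mm tall, origin at its underside. Stays where it is.
- glass_b: Glass under the other dispenser's outlet, alike. Stays where it is.
- tub: Clear plastic open tub 110 x 170 x 60 mm beyond the lids, origin at the centre of its underside. Stays where it is.
There are look-alikes about, which are no part of the job. What is shaped like the part that bears square_lid_c but orange or yellow is not meant.

How it is judged:
On the way, in this order (a step that is already met when the one before it is completed fails the run):
1. Both lids are fully seated on the canisters they fit, and let go of (horizontal distance between round_lid_c and round_rim below 0.007 m and z of round_lid_c in the frame of round_rim between 0.01 and 0.018 m and angle between each of round_lid_c, square_lid_c's own z axis and vertical below 0.08 rad and horizontal distance between square_lid_c and square_rim below 0.007 m and z of square_lid_c in the frame of square_rim between 0.01 and 0.018 m and contact force between the fingers and round_lid below 0.3 N and contact force between the fingers and square_lid below 0.3 N), for 0.3 s.
2. The round dispenser's slide is held at the mark by its handle (x of round_grip in the frame of round_mark between -0.005 and 0.005 m and contact force between the fingers and round_slide above 2 N), for 0.5 s.
At the end, for the whole second after the job is handed in: Both lids seated on their own canisters (centre within 7 mm of the canister's axis, origin 10 to 18 mm above the rim, tilt under 0.08 rad) and not touched by the fingers; the round dispenser's handle within 5 mm of the mark along the slide, still, held by the fingers with over 2 N (all of step 1 and all of step 2 and velocity of joint round_slide between -0.02 and 0.02 m/s); the arm keeps its last pose, push and grip.
It fails at once if the square dispenser's slide is pulled out by more than 10 mm (value of joint square_slide above 0.01 m).
It fails at once if a portion pointer is shifted by more than 4 mm (distance of any of round_pointer, square_pointer from where it was at the start of the episode above 0.004 m).
It fails at once if a glass or the tub is moved by more than 20 mm (distance of any of glass_a, glass_b, tub from where it was at the start of the episode above 0.02 m).
It fails at once if the round slide is pulled out more than 10 mm before both lids are seated (value of joint round_slide above 0.01 m and not (horizontal distance between round_lid_c and round_rim below 0.007 m and z of round_lid_c in the frame of round_rim between 0.01 and 0.018 m and angle between each of round_lid_c, square_lid_c's own z axis and vertical below 0.08 rad and horizontal distance between square_lid_c and square_rim below 0.007 m and z of square_lid_c in the frame of square_rim between 0.01 and 0.018 m)).
It also fails if it takes over 72 s, if anything falls off the work surface, if the arm or the gripper's body presses on something with over 40 N, if the wrist force passes 120 N, or if a joint passes its speed limit or range.

## Robot

A 6-joint arm with a two-finger parallel gripper is mounted at the origin on the work surface. World frame = base frame: x ahead of the robot, y to its left, z up, the work surface at z = 0. Lengths are in m, angles in rad, forces in N, time in s.
With the tool pointing down it reaches from about 0.3 to 0.775 m from the base axis. Payload 14.6 kg.
Tool frame: the origin (TCP) lies at the very end of the fingers, on their centre line; the grasp point (between the pads) lies 19 mm behind it; z points along the fingers, y is the line along which they close (so a half turn about z gives the same grasp; the last joint's range is limited). The gripper opens to 85 mm and grips with 20 to 120 N. Pads are 22 mm wide; open, the fingers measure 114 mm over their backs; the gripper's body (76 mm by 85 mm) begins 54 mm behind the grasp point. The pads swing forward as they close: fully open they stand 13 mm farther back than shut.
Start: joints at [1.25, 0.3, 1.521, -0, 1.321, -0.067], TCP at [0.138, 0.532, 0.194] pointing down, gripper open.
Joint ranges: [-3.03, 3.03], [-0.79, 2.21], [0.23, 2.52], [-1.04, 4.18], [0, 3.07], [-2.55, 2.55]. Speed limits (rad/s): [2.22, 2.22, 2.57, 3.14, 3.14, 3.14].

## Interface

Orientations are given as a unit quaternion [w, x, y, z].
In Python, from station import ctrl gives the robot as it stands.
- The arm moves only by the tool step_arm, never from a script. Its argument "moves" is a list of rows, each a list of 3 entries, a list of its own where there are three numbers: the shift along the tool's x, y, z in m, then the turn, a rotation vector about the tool's x, y, z in degrees, then the closure, from -1 (fully open) to 1 (shut). In form: [[[tx, ty, tz], [ax, ay, az], jaw], ...]. A call has 1 to 12 rows; each row shifts and turns the commanded pose from where the row before left it, along the tool's axes as they then stand; what a row does not reach is not made up. A row lasts 1/8 s, in which the tool goes at most 62.5 mm and 10.7 degrees, less where a joint would pass 70% of its speed; a pose out of reach is approached as far as the arm can. A call with a gripper value outside its range is refused whole. The fingers move at their own pace and stop on an object; "grip_force" is the grip in N (left out, the last holds). Time passes only in rows, so rows that do not move let the fingers close. It gives the time, the measured TCP pose, the force, the opening and the grip force at its end, in the units of the state.
- ctrl.state(): the state, without advancing time (a new reading comes with each control period).
- ctrl.read_camera(name): name is "side" or "top" or "wrist"; returns the picture (420x560x3 uint8, red, green, blue); there is no depth.
- ctrl.camera_model(name): a dict with "mtx" (3x3 intrinsics, pixels), "R" (3x3) and "t" (3): a world point X has camera coordinates R X + t; the wrist camera has in their place "tool_from_camera" (4x4, takes a point from camera to tool coordinates, whose origin is the TCP and whose axes are the flange's). Camera axes: x right, y down, z forward; pixel columns grow to the right and rows downward; lengths in m; the calibration is good to about 2 mm. A picture is of the moment at which its call begins: read the wrist's pose just before it. camera_model takes no time and is no camera call.
- ctrl.close_job(): hands the job in; it is judged then, once.
The state is a dict: "time": time; "q": joint angles; "joint_vel": joint speeds; "joint_torque": joint torques, N m; "eef_pos": TCP position; "ee_rot": TCP orientation; "wrist_force": force on the tool from outside, world axes, zero at the start; "moment": the same for the moment, N m; "width": finger opening in m; "grip_force": force on a finger pad.
Only numpy, scipy, OpenCV 4.12 (cv2) and the standard library are available. Lean on these libraries where they do the work, as an engineer would, in place of code of your own. Each camera call takes 0.05 s, during which the arm holds its last target. There are 200 camera calls.

## Working session

There is one attempt and no reset: what is moved stays moved. The work goes in short steps, Python scripts to look and compute and a tool call to move; the robot and the scene stay as the last step left them, time stands still between calls to the robot, and variables do not carry over. Pictures are saved under pics/ and viewed, at most 10 in all, crops included, and the job is handed in when it is done.

Besides the shell and the picture viewer there is one more tool, called after ">>>" as name(argument=value, ...), one argument or row to a line, values as JSON. step_arm: Moves the arm, as the interface text tells. Its arguments: {"type":"object","properties":{"moves":{"type":"array","items":{"type":"array"}},"grip_force":{"type":"number"}},"required":["moves"]}

```bash
mkdir -p pics; ls; python3 - <<'E'
from station import ctrl
import cv2,numpy as np
np.set_printoptions(precision=4,suppress=True)
print(ctrl.state())
for n in ("top","side","wrist"):
    print(n,ctrl.camera_model(n))
    cv2.imwrite(f"pics/{n}0.png",ctrl.read_camera(n)[:,:,::-1])
E
```

```text
pics
{'time': 0.0, 'q': array([ 1.2504,  0.3005,  1.5216, -0.    ,  1.3207, -0.0666]), 'joint_vel': array([-0.0005,  0.0006,  0.0006, -0.0004, -0.0004,  0.0008]), 'joint_torque': array([ -0.0006, -54.3506, -36.1797,  -0.0001,   0.004 ,  -0.    ]), 'eef_pos': array([0.138 , 0.5321, 0.1935]), 'ee_rot': array([-0.0001,  0.1266,  0.992 , -0.0006]), 'wrist_force': array([-0.2741,  0.0732,  0.09  ]), 'moment': array([0.0317, 0.0271, 0.0097]), 'grip_force': 0.0, 'width': 0.08543879979899731}
top {'mtx': array([[398.8029,   0.    , 280.108 ],
       [  0.    , 398.8029, 213.5504],
       [  0.    ,   0.    ,   1.    ]]), 'R': array([[-0.0062, -1.    , -0.0056],
       [-0.9877,  0.007 , -0.156 ],
       [ 0.156 ,  0.0046, -0.9877]]), 't': array([0.0135, 0.6384, 1.0019])}
side {'mtx': array([[539.5758,   0.    , 275.5976],
       [  0.    , 539.5758, 206.1966],
       [  0.    ,   0.    ,   1.    ]]), 'R': array([[-0.9007, -0.4341,  0.0175],
       [-0.2878,  0.5659, -0.7726],
       [ 0.3255, -0.701 , -0.6346]]), 't': array([0.5396, 0.2998, 1.0583])}
wrist {'mtx': array([[304.3142,   0.    , 276.4263],
       [  0.    , 304.3142, 206.2148],
       [  0.    ,   0.    ,   1.    ]]), 'tool_from_camera': array([[-0.0001, -0.9491, -0.315 ,  0.0805],
       [ 1.    , -0.0003,  0.0005,  0.0006],
       [-0.0005, -0.315 ,  0.9491, -0.1792],
       [ 0.    ,  0.    ,  0.    ,  1.    ]])}
```

View pics/top0.png

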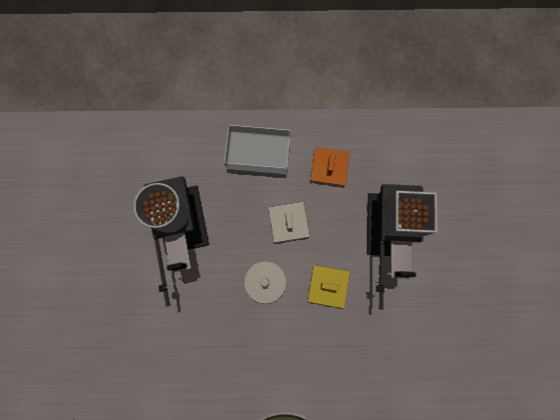

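View pics/side0.png

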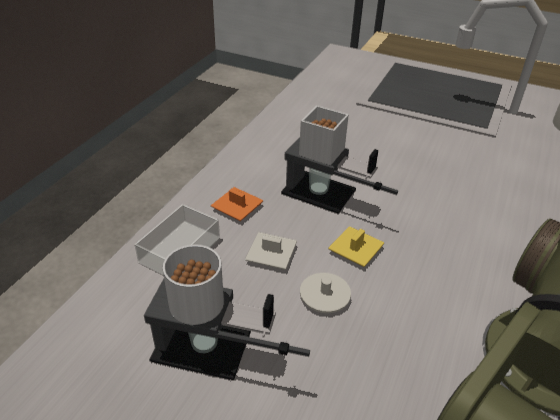

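```bash
cat > h.py <<'E'
from station import ctrl
import cv2,numpy as np
np.set_printoptions(precision=4,suppress=True)
from scipy.spatial.transform import Rotation as Ro
def pose():
    s=ctrl.state(); q=s["ee_rot"]; T=np.eye(4)
    T[:3,:3]=Ro.from_quat([q[1],q[2],q[3],q[0]]).as_matrix(); T[:3,3]=s["eef_pos"]; return T
def ext(name,T=None):
    m=ctrl.camera_model(name)
    if name!="wrist": return m["mtx"],m["R"],m["t"]
    W=np.linalg.inv((pose() if T is None else T)@m["tool_from_camera"]); return m["mtx"],W[:3,:3],W[:3,3]
def proj(P,cam):
    K,R,t=cam; c=np.atleast_2d(P)@R.T+t; c=c@K.T; return c[:,:2]/c[:,2:]
def back(uv,z,cam):
    K,R,t=cam; uv=np.atleast_2d(np.array(uv,float)); d=np.c_[uv,np.ones(len(uv))]@np.linalg.inv(K).T@R
    C=-R.T@t; return C+d*((z-C[2])/d[:,2])[:,None]
E
python3 - <<'E'
from h import *
im=cv2.imread("pics/top0.png"); cam=ext("top")
print("C",-cam[1].T@cam[2])
hsv=cv2.cvtColor(im,cv2.COLOR_BGR2HSV)
def comp(box,th,z):
    x0,y0,x1,y1=box
    g=im[y0:y1,x0:x1].min(2); m=(g>th).astype(np.uint8)
    cs,_=cv2.findContours(m,cv2.RETR_EXTERNAL,cv2.CHAIN_APPROX_NONE); c=max(cs,key=cv2.contourArea)[:,0]+[x0,y0]
    w=back(c,z,cam)[:,:2]; return c,w
for n,b in (("round",(235,255,300,312)),("sq",(262,195,318,250))):
    x0,y0,x1,y1=b; g=im[y0:y1,x0:x1].min(2); print(n,np.percentile(g,[5,30,50,70,95]))
    c,w=comp(b,int((np.percentile(g,5)*0+np.percentile(g,95)+np.percentile(g,10))/2),.018)
    print(cv2.minEnclosingCircle((w*1000).astype(np.float32)),cv2.minAreaRect((w*1000).astype(np.float32)))
def crop(b,s=None):
    x0,y0,x1,y1=b; return cv2.resize(im[y0:y1,x0:x1],(400,300),interpolation=cv2.INTER_CUBIC)
B=[(120,170,220,245),(350,170,450,245),(240,190,340,265),(220,240,320,315)]
t=[crop(b) for b in B]
cv2.imwrite("pics/m1.png",cv2.convertScaleAbs(np.vstack([np.hstack(t[:2]),np.hstack(t[2:])]),alpha=1.3))
E
```

```text
C [0.4743 0.0044 1.0893]
round [ 98. 101. 103. 128. 130.]
((462.09796142578125, 51.320621490478516), 54.97122573852539) ((461.3313903808594, 51.14341354370117), (106.43911743164062, 107.58464813232422), 44.7049674987793)
sq [ 95. 101. 102. 132. 133.]
((621.7828979492188, -14.279495239257812), 67.08648681640625) ((621.8817749023438, -13.902294158935547), (95.9903564453125, 95.70281982421875), 8.837026596069336)
```

View pics/m1.png

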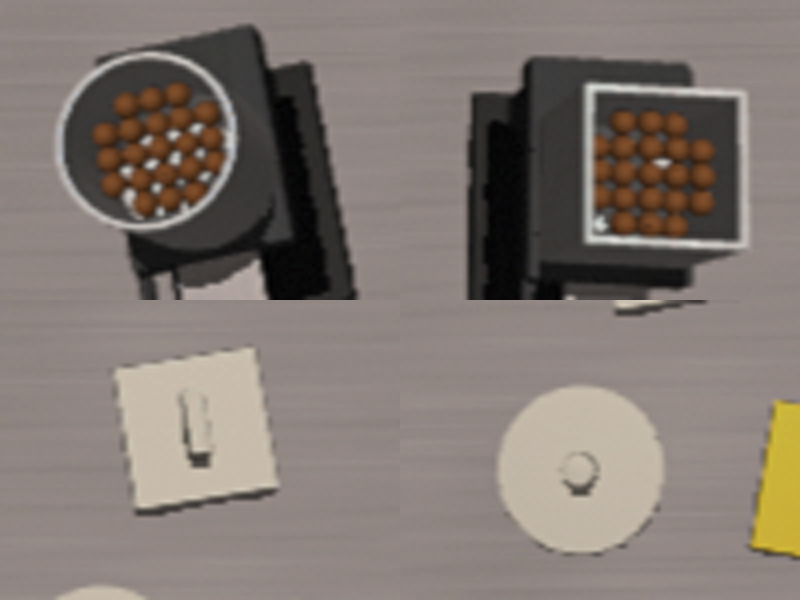

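```bash
python3 - <<'E'
from h import *
im=cv2.imread("pics/top0.png"); cam=ext("top")
for n,b in (("round",(128,178,186,232)),("sq",(385,184,445,240))):
    x0,y0,x1,y1=b; g=cv2.resize(im[y0:y1,x0:x1].min(2),None,fx=8,fy=8,interpolation=cv2.INTER_CUBIC)
    print(n,np.percentile(g,[50,80,90,95,99]))
    for th in (125,145):
        m=(g>th).astype(np.uint8); cs,_=cv2.findContours(m,cv2.RETR_EXTERNAL,cv2.CHAIN_APPROX_NONE); c=max(cs,key=cv2.contourArea)[:,0]
        px=(c+.5)/8-.5+[x0,y0]; w=(back(px,.23,cam)[:,:2]*1000).astype(np.float32)
        print(th,cv2.minEnclosingCircle(w),cv2.fitEllipse(w),cv2.minAreaRect(w))
E
```

```text
round [ 45.   100.   104.   126.   139.53]
125 ((631.8193969726562, 280.7455749511719), 49.77635192871094) ((631.9600219726562, 280.7142028808594), (95.8127670288086, 96.06124114990234), 10.487507820129395) ((632.0768432617188, 280.858642578125), (97.58456420898438, 97.67882537841797), 1.931827425956726)
145 ((631.318115234375, 233.47496032714844), 4.187643051147461) ((631.0546264648438, 233.7294921875), (2.1673531532287598, 9.89785099029541), 90.67546844482422) ((631.30419921875, 233.88558959960938), (8.370562553405762, 2.1930179595947266), 1.940251350402832)
sq [ 43. 100. 106. 131. 149.]
125 ((613.4931640625, -288.3069152832031), 60.75109100341797) ((613.6670532226562, -288.39556884765625), (102.18785858154297, 102.82991027832031), 19.597524642944336) ((613.7096557617188, -288.6905212402344), (87.88642120361328, 88.20711517333984), 87.04706573486328)
145 ((656.6222534179688, -262.8030090332031), 15.060413360595703) ((656.5684814453125, -260.44427490234375), (4.359228610992432, 29.000965118408203), 0.4286307990550995) ((657.1433715820312, -262.7605895996094), (4.712756633758545, 29.95128631591797), 4.099129676818848)
```

>>> step_arm(
  moves=[
    [[-0.036,-0.032,-0.003],[0,0,0],-1],
    [[-0.036,-0.032,-0.003],[0,0,0],-1],
    [[-0.036,-0.032,-0.003],[0,0,0],-1],
    [[-0.036,-0.032,-0.003],[0,0,0],-1],
    [[-0.036,-0.032,-0.003],[0,0,0],-1],
    [[-0.036,-0.032,-0.003],[0,0,0],-1],
    [[-0.036,-0.032,-0.003],[0,0,0],-1],
    [[-0.036,-0.032,-0.003],[0,0,0],-1],
    [[-0.036,-0.032,-0.003],[0,0,0],-1],
    [[-0.036,-0.032,0],[0,0,0],-1],
    [[-0.036,-0.032,0],[0,0,0],-1],
    [[-0.036,-0.032,0],[0,0,0],-1],
  ],
)

```text
time: 1.65
eef_pos: [0.4605, 0.0507, 0.221]
ee_rot: [-0.0, 0.127, 0.992, 0.0]
wrist_force: [-0.7, 0.5, -0.1]
width: 0.0853
grip_force: 0.0
```

>>> step_arm(
  moves=[
    [[0,0,0],[0,0,0],-1],
    [[0,0,0],[0,0,0],-1],
  ],
)

```text
time: 1.9
eef_pos: [0.4595, 0.0525, 0.2209]
ee_rot: [-0.0, 0.127, 0.992, 0.0]
wrist_force: [-0.5, 0.5, -0.5]
width: 0.0855
grip_force: 0.0
```

```bash
cat >> h.py <<'E'
def plan(p,psi=None):
    "shift in tool axes to world TCP p (before turning); tool-z turn to heading psi (deg) of -toolx"
    T=pose(); print("TCP",T[:3,3],"psi",np.degrees(np.arctan2(-T[1,0],-T[0,0])),"tilt",T[2,2],"t",ctrl.state()["time"])
    c=np.degrees(np.arctan2(-T[1,0],-T[0,0]))
    if p is not None: print("shift",T[:3,:3].T@(np.array(p)-T[:3,3]))
    if psi is not None:
        print("turn z",-(psi-c)); R2=T[:3,:3]@Ro.from_euler("z",-(psi-c),degrees=True).as_matrix()
        if p is not None: print("shift if turned first",R2.T@(np.array(p)-T[:3,3]))
def wsnap(name):
    T=pose(); im=ctrl.read_camera("wrist")[:,:,::-1].copy(); cv2.imwrite(f"pics/{name}.png",im); np.save(f"pics/{name}.npy",T); return im,ext("wrist",T)
E
python3 - <<'E'
from h import *
im,cam=wsnap("w1")
print(proj([[.4613,.0511,.018],[.622,-.014,.018],[.4613,.0511,.052]],cam)); print(ctrl.state()["q"])
plan([.4613,.0511,.026],0)
E
```

```text
[[275.1344 173.493 ]
 [259.7558 289.6476]
 [275.0312 179.656 ]]
[ 0.0353  0.0812  1.7176  0.0002  1.3431 -1.2824]
TCP [0.4594 0.0529 0.221 ] psi -14.506668809347776 tilt -0.9999999460862976 t 1.95
shift [-0.0023 -0.0013  0.195 ]
turn z -14.506668809347776
shift if turned first [-0.0019 -0.0018  0.195 ]
```

View pics/w1.png

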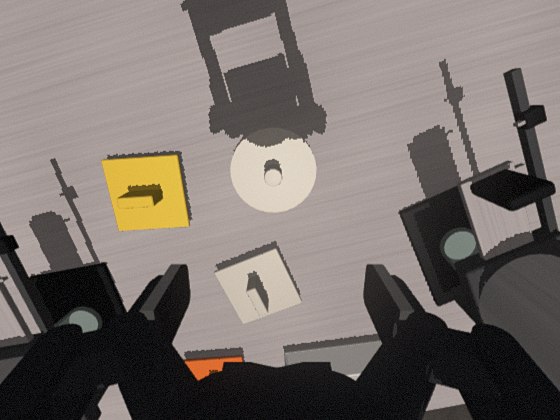

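>>> step_arm(
  moves=[
    [[-0.002,-0.001,0.045],[0,0,0],-1],
    [[0,0,0.045],[0,0,0],-1],
    [[0,0,0.045],[0,0,0],-1],
    [[0,0,0.04],[0,0,0],-1],
    [[0,0,0.02],[0,0,0],-0.5],
    [[0,0,0],[0,0,0],0.0],
    [[0,0,0],[0,0,0],1],
    [[0,0,0],[0,0,0],1],
    [[0,0,0],[0,0,0],1],
    [[0,0,0],[0,0,0],1],
    [[0,0,0],[0,0,0],1],
    [[0,0,0],[0,0,0],1],
  ],
  grip_force=40,
)

```text
time: 3.45
eef_pos: [0.4615, 0.0507, 0.0261]
ee_rot: [0.0, 0.127, 0.992, -0.0]
wrist_force: [-0.1, 0.7, -0.5]
width: -0.0001
grip_force: 0.0
```

```bash
python3 - <<'E'
from h import *
wsnap("w2"); plan(None); print(ctrl.state()["width"],ctrl.state()["grip_force"])
t=ctrl.read_camera("top")[:,:,::-1]; s=ctrl.read_camera("side")[:,:,::-1]
cv2.imwrite("pics/c2.png",np.vstack([np.hstack([cv2.resize(cv2.imread("pics/w2.png"),(400,300)),cv2.resize(t[190:340,180:380],(400,300))]),np.hstack([cv2.resize(s[200:350,220:420],(400,300)),np.zeros((300,400,3),np.uint8)])]))
E
```

```text
TCP [0.4615 0.0507 0.0261] psi -14.545788219384482 tilt -0.9999999957034801 t 3.5
6.321559202026689e-05 0.0
```

View pics/c2.png

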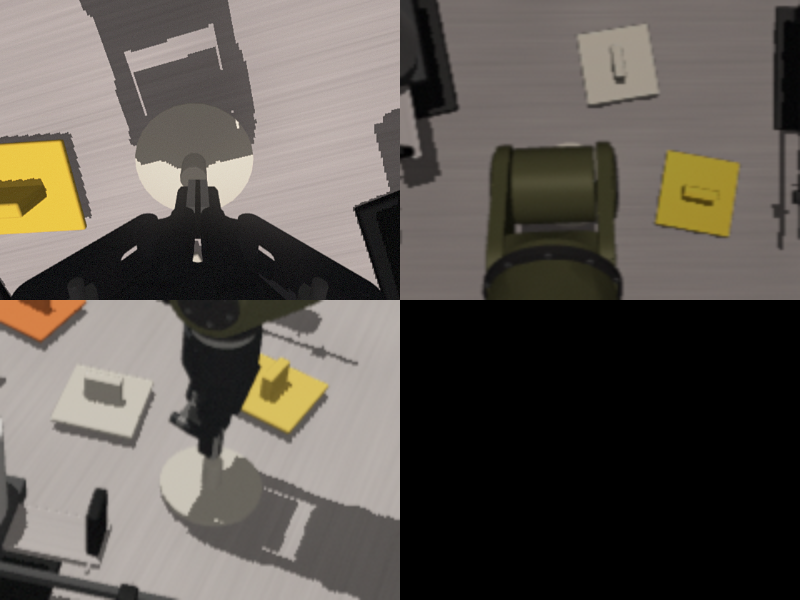

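```bash
python3 - <<'E'
from h import *
T=np.load("pics/w2.npy"); cam=ext("wrist",T)
for n,uv,z in (("top edge",(271,145),.018),("L",(190,223),.018),("R",(354,223),.018),("knob top",(271,226),.052)):
    print(n,back(uv,z,cam), np.linalg.inv(T)@np.r_[back(uv,z,cam)[0],1])
print(proj([[.4613,.0511,.018],[.4613,.0511,.052],T[:3,3]],cam))
s=ctrl.read_camera("side")[:,:,::-1]; c=ext("side"); t=c
print("side lid centre proj",proj([[.4613,.0511,.018],[.4613,.0511,.052],T[:3,3]],c))
E
```

```text
top edge [[0.4051 0.0626 0.018 ]] [ 0.0576 -0.0026  0.0081  1.    ]
L [[ 0.4409 -0.0022  0.018 ]] [ 0.0067 -0.0564  0.0081  1.    ]
R [[0.4681 0.1026 0.018 ]] [0.0067 0.0519 0.0081 1.    ]
knob top [[0.4432 0.0531 0.052 ]] [ 0.0183 -0.0023 -0.0259  1.    ]
[[275.9168 231.8811]
 [275.8505 255.8134]
 [275.4077 237.3303]]
side lid centre proj [[323.0949 290.7732]
 [324.2766 279.9368]
 [323.3374 288.0697]]
```

```bash
python3 - <<'E'
import cv2
a=cv2.imread("pics/w2.png")[180:380,190:360]; cv2.imwrite("pics/c3.png",cv2.convertScaleAbs(cv2.resize(a,(510,600),interpolation=cv2.INTER_CUBIC),alpha=2.0))
E
```

```text
(no output)
```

View pics/c3.png

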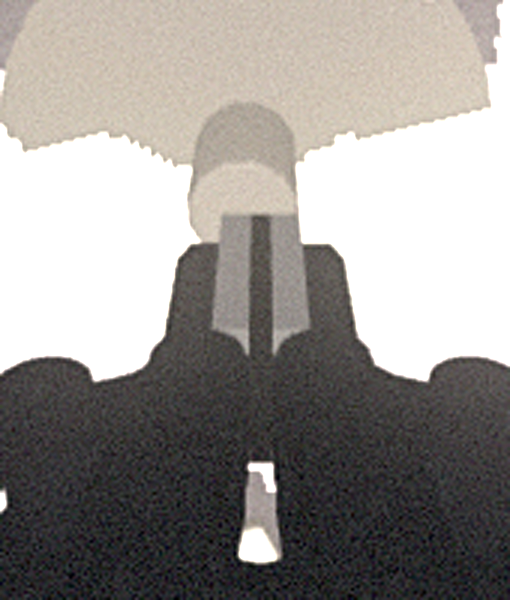

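```bash
python3 - <<'E'
from h import *
T=np.load("pics/w2.npy"); cam=ext("wrist",T)
for x in (.011,0,-.011):
  for z in (0,-.01,-.02,-.03,-.04): print(x,z,proj((T@[x,0,z,1])[:3],cam), proj((T@[x,0,z,1])[:3],ext("side")))
s=ctrl.read_camera("side")[:,:,::-1][225:305,275:375]
cv2.imwrite("pics/c4.png",cv2.convertScaleAbs(cv2.resize(s,(750,600),interpolation=cv2.INTER_CUBIC),alpha=1.6))
E
```

```text
0.011 0 [[275.3875 221.3466]] [[327.4949 290.6231]]
0.011 -0.01 [[275.342  227.3851]] [[327.8654 287.4492]]
0.011 -0.02 [[275.2915 234.086 ]] [[328.2399 284.2399]]
0.011 -0.03 [[275.2351 241.5646]] [[328.6187 280.9946]]
0.011 -0.04 [[275.1718 249.9647]] [[329.0017 277.7128]]
0 0 [[275.4077 237.3302]] [[323.3374 288.0697]]
0 -0.01 [[275.3641 244.0719]] [[323.6832 284.8966]]
0 -0.02 [[275.3158 251.5385]] [[324.0328 281.6884]]
0 -0.03 [[275.262  259.8538]] [[324.3862 278.4443]]
0 -0.04 [[275.2017 269.171 ]] [[324.7437 275.1638]]
-0.011 0 [[275.4273 252.7572]] [[319.2186 285.5401]]
-0.011 -0.01 [[275.3854 260.1483]] [[319.5401 282.368 ]]
-0.011 -0.02 [[275.3392 268.319 ]] [[319.8651 279.1608]]
-0.011 -0.03 [[275.2878 277.3994]] [[320.1938 275.918 ]]
-0.011 -0.04 [[275.2303 287.5505]] [[320.5262 272.639 ]]
```

View pics/c4.png

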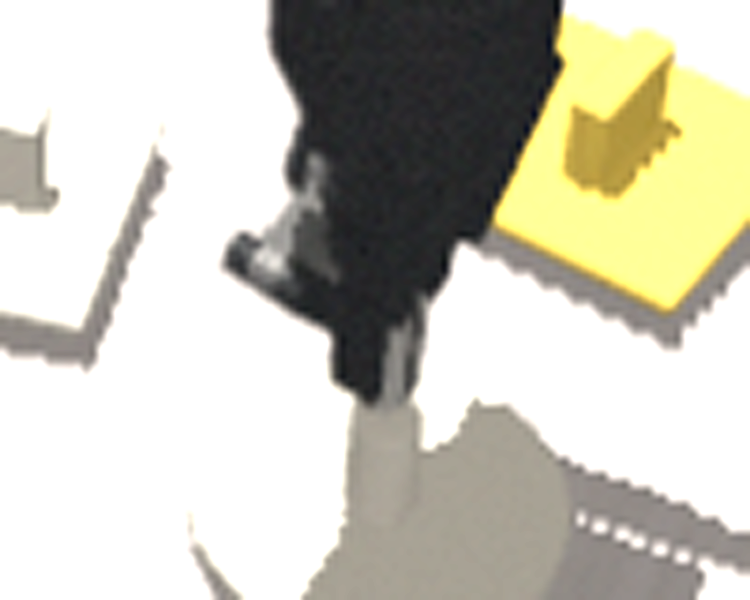

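>>> step_arm(
  moves=[
    [[0.003,0,0],[0,0,0],-1],
    [[0,0,0],[0,0,0],-1],
    [[0,0,0],[0,0,0],-1],
    [[0,0,0],[0,0,0],-1],
    [[0,0,0],[0,0,0],-1],
    [[0,0,0.01],[0,0,0],-1],
    [[0,0,0.01],[0,0,0],-1],
    [[0,0,0.005],[0,0,0],-1],
    [[0,0,0],[0,0,0],-1],
  ],
)

```text
time: 4.82
eef_pos: [0.4583, 0.0515, 0.0006]
ee_rot: [-0.0, 0.127, 0.992, -0.0]
wrist_force: [0.8, -0.6, -0.4]
width: 0.0854
grip_force: 0.0
```

>>> step_arm(
  moves=[
    [[0,0,0.006],[0,0,0],-1],
    [[0,0,0],[0,0,0],0.0],
    [[0,0,0],[0,0,0],1],
    [[0,0,0],[0,0,0],1],
    [[0,0,0],[0,0,0],1],
    [[0,0,0],[0,0,0],1],
    [[0,0,0],[0,0,0],1],
  ],
)

```text
time: 5.7
eef_pos: [0.4588, 0.0515, -0.0046]
ee_rot: [0.0, 0.127, 0.992, 0.0]
wrist_force: [-1.7, -0.5, 5.0]
width: 0.0206
grip_force: 39.0
```

>>> step_arm(
  moves=[
    [[0,0,-0.02],[0,0,0],1],
    [[0,0,-0.04],[0,0,0],1],
    [[0,0,-0.05],[0,0,0],1],
    [[0,0,-0.05],[0,0,0],1],
    [[0,0,-0.05],[0,0,0],1],
    [[0,0,-0.05],[0,0,0],1],
    [[0,0,-0.02],[0,0,0],1],
    [[0,0,0],[0,0,0],1],
    [[0,0,0],[0,0,0],1],
  ],
)

```text
time: 6.82
eef_pos: [0.4582, 0.0515, 0.2736]
ee_rot: [-0.001, 0.127, 0.992, -0.0]
wrist_force: [-0.1, -1.2, -2.4]
width: 0.0204
grip_force: 39.3
```

```bash
python3 - <<'E'
from h import *
im,cam=wsnap("w5"); T=np.load("pics/w5.npy"); s=ctrl.state(); print(s["width"],s["grip_force"],s["wrist_force"])
plan([.632,.281,.275],None)
f=cv2.GaussianBlur(im,(3,3),0).astype(float); 
r=f[...,2]/f[...,0].clip(1)
print("disc ratio",r[215,240:310:10],"bg",r[20:140:15,275], f[20:240:10,275,1])
zt=T[2,3]+.0226
print("pred",proj([(T@[x,y,-.0226,1])[:3] for x,y in ((0,0),(.055,0),(0,.055),(0,-.055),(.0389,.0389),(.0389,-.0389))],cam))
cv2.imwrite("pics/c5.png",cv2.convertScaleAbs(im,alpha=1.6))
E
```

```text
0.020516184682109948 39.28569138050079 [ 0.0834 -0.0633 -2.2956]
TCP [0.4582 0.0515 0.2736] psi -14.542894193070014 tilt -0.9999971979511717 t 6.875
shift [-0.1106  0.2658 -0.0018]
disc ratio [1.18   1.1584 1.1359 1.1359 1.1262 1.1359 1.1359] bg [1.0932 1.0909 1.0914 1.087  1.0851 1.087  1.086  1.087 ] [120. 195. 191. 190.  96.  92.  96.  92.  94.  94.  92.  95.  92.  94.
 110. 110. 109. 110. 109. 109. 111. 109.]
pred [[275.3016 253.6107]
 [275.1659 157.4855]
 [371.4583 253.5787]
 [179.1175 253.6426]
 [348.3712 187.7381]
 [202.0302 187.7724]]
```

View pics/c5.png

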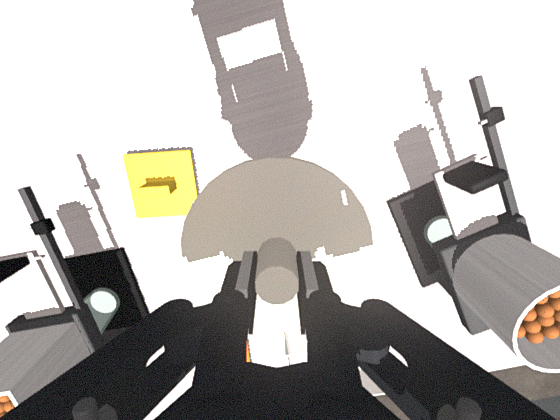

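```bash
python3 - <<'E'
from h import *
cam=ext("wrist",np.load("pics/w5.npy")); im=cv2.imread("pics/w5.png")
a=np.linspace(0,2*np.pi,73)
best=[]
from scipy.optimize import minimize
g=cv2.GaussianBlur(im.min(2),(3,3),0).astype(np.float32)
def sc(p):
    P=np.c_[p[0]+.048*np.cos(a),p[1]+.048*np.sin(a),0*a+.23]; uv=proj(P,cam).astype(np.float32)
    ok=(uv[:,0]<558)&(uv[:,1]<418); v=cv2.remap(g,uv[:,:1],uv[:,1:],cv2.INTER_LINEAR)[:,0]
    return v[ok].mean(),ok.sum()
R=[(sc((.632+i*.001,.281+j*.001)),i,j) for i in range(-9,10) for j in range(-9,10)]
print(sc((.632,.281)),sorted(R,reverse=True)[:6])
plan([.632,.281,.275])
E
```

```text
(np.float32(114.81455), np.int64(30)) [((np.float32(233.13313), np.int64(31)), -3, -3), ((np.float32(231.72728), np.int64(31)), -4, -3), ((np.float32(226.35214), np.int64(32)), -3, -4), ((np.float32(225.15637), np.int64(32)), -4, -4), ((np.float32(216.05557), np.int64(31)), -2, -3), ((np.float32(213.95592), np.int64(30)), -3, -2)]
TCP [0.4582 0.0515 0.2736] psi -14.542894193070014 tilt -0.9999971979511717 t 6.875
shift [-0.1106  0.2658 -0.0018]
```

>>> step_arm(
  moves=[
    [[-0.033,0.027,0],[0,0,0],1],
    [[-0.033,0.027,0],[0,0,0],1],
    [[-0.033,0.027,0],[0,0,0],1],
    [[-0.033,0.027,0],[0,0,0],1],
    [[-0.032,0.026,0],[0,0,0],1],
    [[0,0,0],[0,0,0],1],
    [[0,0,0],[0,0,0],1],
  ],
)

```text
time: 7.75
eef_pos: [0.6506, 0.1398, 0.2739]
ee_rot: [-0.001, 0.127, 0.992, -0.0]
wrist_force: [-1.1, -1.2, -1.4]
width: 0.0203
grip_force: 39.5
```

```bash
cat >> h.py <<'E'
def rimfit(im,cam,c0,kind,yaw=0,R=12):
    a=np.linspace(-np.pi,np.pi,181); g=cv2.GaussianBlur(im.min(2),(3,3),0).astype(np.float32)
    if kind=="round": S=.048*np.c_[np.cos(a),np.sin(a)]
    else:
        u=np.linspace(-.042,.042,41); k=0*u+.042; S=np.vstack([np.c_[u,k],np.c_[u,-k],np.c_[k,u],np.c_[-k,u]])
    out=[]
    for w in ([0] if kind=="round" else np.arange(yaw-5,yaw+5.1,.5)):
        M=Ro.from_euler("z",w,degrees=True).as_matrix()[:2,:2]
        for i in np.arange(-R,R+.1):
            for j in np.arange(-R,R+.1):
                c=np.array(c0)+[i*.001,j*.001]; uv=proj(np.c_[S@M.T+c,0*S[:,0]+.23],cam).astype(np.float32)
                ok=(uv[:,0]>1)&(uv[:,0]<558)&(uv[:,1]<418)&(uv[:,1]>1); v=cv2.remap(g,uv[:,:1],uv[:,1:],cv2.INTER_LINEAR)[:,0]
                out.append((np.minimum(v[ok],200).mean(),ok.sum(),*c,w))
    return sorted(out,reverse=True)[:5]
E
python3 - <<'E'
from h import *
im,cam=wsnap("w6"); print(np.array(rimfit(im,cam,(.63,.28),"round"))); plan([.63,.279,.275])
cv2.polylines(im,[proj([[.63+.048*np.cos(a),.279+.048*np.sin(a),.23] for a in np.linspace(0,6.3,60)],cam).astype(int)],True,(0,0,255))
cv2.imwrite("pics/c6.png",im)
E
```

```text
[[200.     181.       0.63     0.278    0.    ]
 [200.     181.       0.629    0.279    0.    ]
 [200.     181.       0.629    0.278    0.    ]
 [200.     181.       0.629    0.277    0.    ]
 [199.9772 181.       0.63     0.277    0.    ]]
TCP [0.6505 0.1397 0.2747] psi -14.551497832520937 tilt -0.9999997085797572 t 7.8
shift [ 0.0548  0.1297 -0.0003]
```

View pics/c6.png

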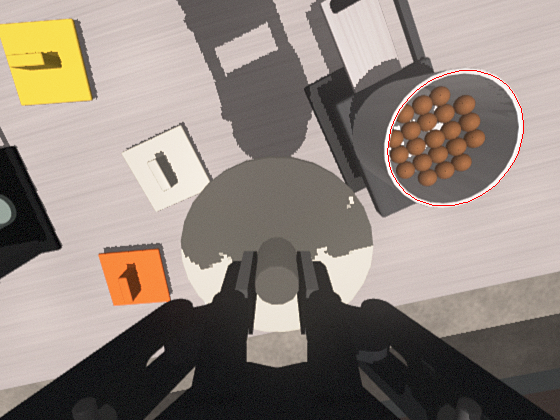

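>>> step_arm(
  moves=[
    [[0.0138,0.032,0],[0,0,0],1],
    [[0.0138,0.032,0],[0,0,0],1],
    [[0.0138,0.032,0],[0,0,0],1],
    [[0.0138,0.032,0],[0,0,0],1],
    [[0,0,0],[0,0,0],1],
    [[0,0,0.02],[0,0,0],1],
    [[0,0,0.02],[0,0,0],1],
    [[0,0,0.008],[0,0,0],1],
    [[0,0,0],[0,0,0],1],
  ],
)

```text
time: 8.93
eef_pos: [0.6297, 0.2771, 0.2274]
ee_rot: [0.0, 0.127, 0.992, -0.0]
wrist_force: [0.4, 0.3, -0.9]
width: 0.0204
grip_force: 39.5
```

```bash
python3 - <<'E'
from h import *
plan([.6293,.278,.2134]); s=ctrl.state(); print(s["wrist_force"],s["q"])
E
```

```text
TCP [0.6297 0.2771 0.2274] psi -14.577947799605436 tilt -0.9999999985640817 t 8.925
shift [0.0006 0.0008 0.014 ]
[ 0.4456  0.3244 -0.8899] [ 0.3613  0.6063  1.0081 -0.0001  1.5272 -0.955 ]
```

>>> step_arm(
  moves=[
    [[0,0.0005,0.004],[0,0,0],1],
    [[0,0,0.004],[0,0,0],1],
    [[0,0,0.003],[0,0,0],1],
    [[0,0,0.002],[0,0,0],1],
    [[0,0,0.001],[0,0,0],1],
    [[0,0,0],[0,0,0],1],
  ],
)

```text
time: 9.68
eef_pos: [0.6299, 0.2783, 0.2135]
ee_rot: [0.0, 0.127, 0.992, 0.0]
wrist_force: [-1.5, -0.1, 1.7]
width: 0.0201
grip_force: 39.8
```

>>> step_arm(
  moves=[
    [[0,0,0],[0,0,0],-1],
    [[0,0,0],[0,0,0],-1],
    [[0,0,0],[0,0,0],-1],
    [[0,0,0],[0,0,0],-1],
    [[0,0,-0.03],[0,0,0],-1],
    [[0,0,-0.04],[0,0,0],-1],
    [[0,0,0],[0,0,-8],-1],
    [[0,0,0],[0,0,-8],-1],
    [[0,0,0],[0,0,-7.4],-1],
    [[0,0,0],[0,0,0],-1],
  ],
)

```text
time: 10.92
eef_pos: [0.6298, 0.2783, 0.2831]
ee_rot: [0.0, -0.077, 0.997, -0.0]
wrist_force: [-0.1, -0.8, -0.1]
width: 0.0852
grip_force: 0.0
```

```bash
python3 - <<'E'
from h import *
im,cam=wsnap("w7"); plan([.622,-.014,.22],8.8)
# lid check: disc top at z=.248 r=.055
g=im.min(2); uv=proj([[.6293,.278,.248]],cam)[0]; print(uv)
m=(g>0).astype(np.uint8)
cv2.imwrite("pics/c7.png",im)
E
```

```text
TCP [0.6298 0.2783 0.2831] psi 8.697153985561647 tilt -0.9999999999772093 t 10.975
shift [ 0.0519 -0.2877  0.0631]
turn z -0.10284601443835406
shift if turned first [ 0.0525 -0.2876  0.0631]
[275.5427 217.0724]
```

>>> step_arm(
  moves=[
    [[0.0087,-0.048,0],[0,0,0],-1],
    [[0.0087,-0.048,0],[0,0,0],-1],
    [[0.0087,-0.048,0],[0,0,0],-1],
    [[0.0087,-0.048,0],[0,0,0],-1],
    [[0.0087,-0.048,0],[0,0,0],-1],
    [[0.0087,-0.048,0.02],[0,0,0],-1],
    [[0,0,0.04],[0,0,0],-1],
    [[0,0,0],[0,0,0],-1],
  ],
)

```text
time: 11.98
eef_pos: [0.6215, -0.0146, 0.2206]
ee_rot: [-0.003, -0.076, 0.997, 0.0]
wrist_force: [-1.0, -0.3, 0.7]
width: 0.0856
grip_force: 0.0
```

```bash
python3 - <<'E'
from h import *
im=cv2.imread("pics/w6.png"); cam=ext("wrist",np.load("pics/w6.npy"))
def sq(im,cam,th):
    K,Rc,t=cam
    # rectify z=.018 plane to 1 mm/px around the lid
    X,Y=np.meshgrid(np.arange(.53,.71,.001),np.arange(-.1,.07,.001),indexing="ij")
    uv=proj(np.c_[X.ravel(),Y.ravel(),0*X.ravel()+.018],cam).astype(np.float32).reshape(*X.shape,2)
    g=cv2.remap(im,uv[...,0],uv[...,1],cv2.INTER_LINEAR); d=g[...,2].astype(float)-g[...,0]
    print(np.percentile(g.min(2),[5,50,80,95]),np.percentile(d,[5,50,80,95]))
    m=((g.min(2)>th)).astype(np.uint8); m=cv2.morphologyEx(m,cv2.MORPH_CLOSE,np.ones((5,5)))
    cs,_=cv2.findContours(m,cv2.RETR_EXTERNAL,cv2.CHAIN_APPROX_NONE); c=max(cs,key=cv2.contourArea)[:,0,::-1]
    r=cv2.minAreaRect(c.astype(np.float32)); print(th,.53+r[0][0]*.001,-.1+r[0][1]*.001,r[1],r[2]); return g
for th in (188,200,212): sq(im,cam,th)
im,cam=wsnap("w8"); sq(im,cam,200); cv2.imwrite("pics/c8.png",im); plan([.622,-.014,-.004],8.8)
E
```

```text
[102. 193. 220. 225.] [13. 18. 19. 20.]
188 0.6194999847412109 -0.015500015258789065 (178.99996948242188, 168.99996948242188) -0.0
[102. 193. 220. 225.] [13. 18. 19. 20.]
200 0.6173326568603515 -0.015962471008300783 (101.62213897705078, 96.08085632324219) 9.162346839904785
[102. 193. 220. 225.] [13. 18. 19. 20.]
212 0.6193980789184571 -0.015468055725097657 (95.41207122802734, 94.99806213378906) 9.162346839904785
[ 73. 152. 186. 190.] [ 7. 15. 26. 28.]Traceback (most recent call last):
  File "<stdin>", line 14, in <module>
  File "<stdin>", line 11, in sq
ValueError: max() iterable argument is empty
```

```bash
python3 - <<'E'
from h import *
plan([.6195,-.0155,-.003],9)
E
```

```text
TCP [ 0.6224 -0.0142  0.2231] psi 8.756761052434394 tilt -0.999998944774751 t 12.025
shift [ 0.0027 -0.001   0.2261]
turn z -0.24323894756560627
shift if turned first [ 0.0027 -0.0009  0.2261]
```

>>> step_arm(
  moves=[
    [[0.003,-0.001,0.05],[0,0,0],-1],
    [[0,0,0.05],[0,0,0],-1],
    [[0,0,0.05],[0,0,0],-1],
    [[0,0,0.04],[0,0,0],-1],
    [[0,0,0.02],[0,0,0],-1],
    [[0,0,0.013],[0,0,0],-0.5],
    [[0,0,0],[0,0,0],0],
    [[0,0,0],[0,0,0],1],
    [[0,0,0],[0,0,0],1],
    [[0,0,0],[0,0,0],1],
    [[0,0,0],[0,0,0],1],
    [[0,0,0],[0,0,0],1],
  ],
)

```text
time: 13.52
eef_pos: [0.6205, -0.0158, 0.0014]
ee_rot: [0.001, -0.077, 0.997, -0.0]
wrist_force: [-1.2, 1.6, 6.2]
width: 0.0127
grip_force: 40.0
```

>>> step_arm(
  moves=[
    [[0,0,-0.025],[0,0,0],1],
    [[0,0,-0.05],[0,0,0],1],
    [[0,0,-0.05],[0,0,0],1],
    [[0,0,-0.05],[0,0,0],1],
    [[0,0,-0.05],[0,0,0],1],
    [[0,0,-0.05],[0,0,6],1],
    [[0,0,0],[0,0,5.7],1],
    [[-0.009,-0.043,0],[0,0,0],1],
    [[-0.009,-0.043,0],[0,0,0],1],
    [[-0.009,-0.043,0],[0,0,0],1],
    [[0,0,0],[0,0,0],1],
    [[0,0,0],[0,0,0],1],
  ],
)

```text
time: 15.02
eef_pos: [0.6403, -0.1456, 0.2751]
ee_rot: [-0.0, 0.025, 1.0, 0.0]
wrist_force: [0.4, 0.9, -0.7]
width: 0.0128
grip_force: 39.3
```

```bash
python3 - <<'E'
from h import *
im,cam=wsnap("w9"); f=np.array(rimfit(im,cam,(.611,-.291),"sq",-3,8)); print(f); c=f[:3,2:4].mean(0); plan([*c,.2194],f[0,4])
T=np.load("pics/w9.npy"); h=.018-.0014
M=Ro.from_euler("z",f[0,4],degrees=True).as_matrix()[:2,:2]
S=np.array([[-1,-1],[1,-1],[1,1],[-1,1]])
cv2.polylines(im,[proj(np.c_[.042*S@M.T+c,[.23]*4],cam).astype(int)],True,(0,0,255))
cv2.polylines(im,[proj([(T@[*(.049*s),-h,1])[:3] for s in S],cam).astype(int)],True,(0,255,0))
cv2.imwrite("pics/c9.png",im)
E
```

```text
[[200.    164.      0.612  -0.289  -3.5  ]
 [200.    164.      0.612  -0.29   -3.5  ]
 [200.    164.      0.611  -0.289  -2.   ]
 [200.    164.      0.611  -0.289  -2.5  ]
 [200.    164.      0.611  -0.289  -3.   ]]
TCP [ 0.6403 -0.1452  0.2753] psi -2.80549809734919 tilt -0.9999999851300093 t 15.075
shift [ 0.0216 -0.1454  0.0558]
turn z 0.6945019026508099
shift if turned first [ 0.0198 -0.1456  0.0558]
```

View pics/c9.png

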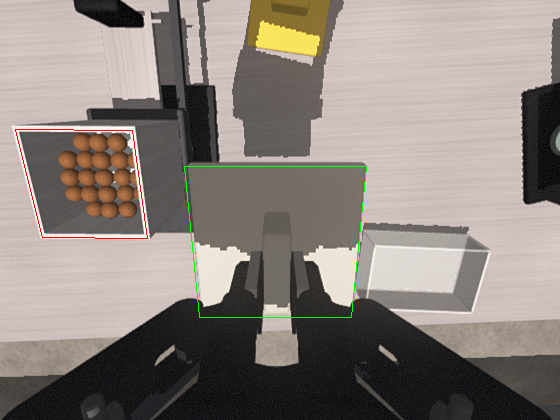

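>>> step_arm(
  moves=[
    [[0.0053,-0.0363,0],[0,0,0],1],
    [[0.0053,-0.0363,0],[0,0,0],1],
    [[0.0053,-0.0363,0],[0,0,0],1],
    [[0.0053,-0.0361,0],[0,0,0],1],
    [[0,0,0],[0,0,0],1],
    [[0,0,0.02],[0,0,0],1],
    [[0,0,0.02],[0,0,0],1],
    [[0,0,0],[0,0,0],1],
    [[0,0,0],[0,0,0],1],
  ],
)

```text
time: 16.2
eef_pos: [0.6125, -0.289, 0.2364]
ee_rot: [0.001, 0.024, 1.0, -0.0]
wrist_force: [0.2, 0.3, -0.6]
width: 0.0126
grip_force: 39.3
```

```bash
python3 - <<'E'
from h import *
plan([.6115,-.289,.2194],-3); print(ctrl.state()["wrist_force"])
E
```

```text
TCP [ 0.6125 -0.289   0.2364] psi -2.78372579097328 tilt -0.9999989785282936 t 16.2
shift [ 0.0011 -0.0001  0.017 ]
turn z 0.2162742090267198
shift if turned first [ 0.0011 -0.0001  0.017 ]
[ 0.2441  0.2517 -0.6146]
```

>>> step_arm(
  moves=[
    [[0.001,0,0.004],[0,0,0],1],
    [[0,0,0.004],[0,0,0],1],
    [[0,0,0.004],[0,0,0],1],
    [[0,0,0.003],[0,0,0],1],
    [[0,0,0.002],[0,0,0],1],
    [[0,0,0.001],[0,0,0],1],
    [[0,0,0],[0,0,0],1],
  ],
)

```text
time: 17.08
eef_pos: [0.6111, -0.2897, 0.2193]
ee_rot: [0.001, 0.025, 1.0, -0.001]
wrist_force: [-6.1, 3.5, 12.0]
width: 0.0127
grip_force: 41.1
```

>>> step_arm(
  moves=[
    [[0,0,0],[0,0,0],-1],
    [[0,0,0],[0,0,0],-1],
    [[0,0,0],[0,0,0],-1],
    [[0,0,0],[0,0,0],-1],
    [[0,0,-0.03],[0,0,0],-1],
    [[0,0,-0.05],[0,0,0],-1],
    [[-0.02,0.05,-0.02],[0,0,0],-1],
    [[-0.02,0.05,0],[0,0,0],-1],
    [[-0.02,0.04,0],[0,0,0],-1],
    [[0,0,0],[0,0,0],-1],
    [[0,0,0],[0,0,0],-1],
  ],
)

```text
time: 18.45
eef_pos: [0.6778, -0.1532, 0.3169]
ee_rot: [-0.0, 0.025, 1.0, -0.0]
wrist_force: [-0.3, -0.2, -0.0]
width: 0.0855
grip_force: 0.0
```

```bash
cat >> h.py <<'E'
def lidrect(im,cam,c,z,th,h=.075):
    X,Y=np.meshgrid(np.arange(c[0]-h,c[0]+h,.001),np.arange(c[1]-h,c[1]+h,.001),indexing="ij")
    uv=proj(np.c_[X.ravel(),Y.ravel(),0*X.ravel()+z],cam).astype(np.float32).reshape(*X.shape,2)
    g=cv2.remap(im,uv[...,0],uv[...,1],cv2.INTER_LINEAR)
    m=cv2.morphologyEx((g.min(2)>th).astype(np.uint8),cv2.MORPH_CLOSE,np.ones((5,5)))
    cs,_=cv2.findContours(m,cv2.RETR_EXTERNAL,cv2.CHAIN_APPROX_NONE); k=max(cs,key=cv2.contourArea)[:,0,::-1].astype(np.float32)
    r=cv2.minAreaRect(k); print(th,np.array([c[0]-h+r[0][0]*.001,c[1]-h+r[0][1]*.001]),np.array(r[1]),round(r[2],2)); return g
E
python3 - <<'E'
from h import *
plan(None); im,cam=wsnap("w10"); print("sq uv",proj([[.6115,-.289,.248]],cam))
g=lidrect(im,cam,(.6115,-.289),.248,200); print(np.percentile(g.min(2),[10,50,80,95]))
for th in (190,210,215): lidrect(im,cam,(.6115,-.289),.248,th)
t=ctrl.read_camera("top")[:,:,::-1].copy(); cv2.imwrite("pics/t2.png",t); ct=ext("top")
for th in (110,118,122):
  for c in ((.632,.281),(.6137,-.2885)): lidrect(t,ct,c,.248,th)
E
```

```text
TCP [ 0.6778 -0.1532  0.3169] psi -2.8425075291657906 tilt -0.9999999379562895 t 18.45
sq uv [[101.0795 133.0481]]Traceback (most recent call last):
  File "<stdin>", line 3, in <module>
  File "h.py", line 46, in lidrect
    cs,_=cv2.findContours(m,cv2.RETR_EXTERNAL,cv2.CHAIN_APPROX_NONE); k=max(cs,key=cv2.contourArea)[:,0,::-1].astype(np.float32)
                                                                        ~~~^^^^^^^^^^^^^^^^^^^^^^^^
ValueError: max() iterable argument is empty
```

```bash
python3 - <<'E'
from h import *
im=cv2.imread("pics/w10.png"); cam=ext("wrist",np.load("pics/w10.npy"))
print(im[133-25:133+25:10,101-30:101+31:15].min(2)); print(np.percentile(im.min(2),[50,90,99]))
h=np.percentile(im[110:155,70:130].min(2),80); print("lid level",h)
for k in (.9,.93,.96): lidrect(im,cam,(.6115,-.289),.248,h*k)
t=ctrl.read_camera("top")[:,:,::-1].copy(); cv2.imwrite("pics/t2.png",t); ct=ext("top")
for c in ((.632,.281),(.6137,-.2885)):
  u,v=proj([[*c,.248]],ct)[0].astype(int); h=np.percentile(t[v-12:v+12,u-12:u+12].min(2),80); print("level",h)
  for k in (.85,.9,.95): lidrect(t,ct,c,.248,h*k)
E
```

```text
[[156 174  55 173 172]
 [177 175  58 180 175]
 [174 174  60  63 178]
 [172 172  59  56 177]
 [171 173  61  60 179]]
[147. 157. 178.]
lid level 175.0
157.5 [ 0.6064 -0.282 ] [91.0878 96.0163] 87.46
162.75 [ 0.609 -0.282] [90.7003 90.4426] 87.23
168.0 [ 0.609  -0.2821] [90.321 90.019] 87.34
level 143.0
121.55 [0.63   0.2795] [108.1873 108.1873] 45.0
128.70000000000002 [0.631 0.279] [106. 106.] 90.0
135.85 [0.6305 0.278 ] [104. 105.] 90.0
level 52.0
44.199999999999996 [ 0.6132 -0.323 ] [ 81. 149.] 90.0
46.800000000000004 [ 0.6132 -0.3235] [ 80. 149.] 90.0
49.4 [ 0.6132 -0.3235] [ 80. 149.] 90.0
```

```bash
python3 - <<'E'
from h import *
im=cv2.imread("pics/w10.png"); cam=ext("wrist",np.load("pics/w10.npy"));g=im.min(2)
M=Ro.from_euler("z",-2.9,degrees=True).as_matrix()[:2,:2];S=np.array([[-1,-1],[1,-1],[1,1],[-1,1]])
for z in (.248,.242): print(proj(np.c_[.049*S@M.T+[.6115,-.289],[z]*4],cam))
print("bar top",proj([[.6115,-.289,.282]],cam), "bar base",proj([[.6115,-.289,.248]],cam))
m=(g>163).astype(np.uint8); n,l,st,ce=cv2.connectedComponentsWithStats(m)
for i in range(1,n):
  if st[i,4]>200: print(st[i],ce[i])
c=max(cv2.findContours(m[:, :230].copy(),cv2.RETR_EXTERNAL,cv2.CHAIN_APPROX_NONE)[0],key=cv2.contourArea)
print(cv2.approxPolyDP(c,6,True)[:,0])
print("row 100",g[100,0:230:6]); print("col 60",g[30:260:6,60])
E
```

```text
[[ 23.402   65.5688]
 [ 53.608  192.3407]
 [169.4388 192.4337]
 [154.9996  65.7015]]
[[ 29.6017  66.5425]
 [ 58.4275 190.4573]
 [171.7517 190.5486]
 [157.9733  66.6717]]
bar top [[ 74.1234 137.3166]] bar base [[101.0793 133.0485]]
[153   0  20  57 571] [163.9264  34.6287]
[   39    67   134   119 10750] [111.4048 123.821 ]
[ 72 103  26  58 861] [ 84.4193 131.8026]
[ 365  211   94   50 3808] [409.6675 234.9724]
[[ 39  68]
 [ 65 184]
 [172 184]
 [158  67]]
row 100 [150 146 152 153 151 154 151 149 172 175 170 176 157 161 161 166  78  76
  79 177 173 177 172 174 177 177 177 180  63  67  65  67  49  22  13  22
  11  34 157]
col 60 [154 151 152 157 152 152 142 172 172 176 168 172 174 170 172 172 173 168
 172 172 172 172 172 147 148 151 148 146 150 147 146 152 154 152 152 152
 155 149 150]
```

```bash
python3 - <<'E'
from h import *
im=cv2.imread("pics/w10.png"); cam=ext("wrist",np.load("pics/w10.npy"))
lidrect(im,cam,(.6115,-.289),.236,163)
q=np.array([[39,68],[65,184],[172,184],[158,67]]); b=back(q,.236,cam); print(b[:,:2],b.mean(0))
t=cv2.imread("pics/t2.png"); lidrect(t,ext("top"),(.632,.281),.236,128)
E
```

```text
163 [ 0.6096 -0.2884] [95.0352 94.7498] 87.27
[[ 0.5606 -0.3328]
 [ 0.6539 -0.3376]
 [ 0.6585 -0.2436]
 [ 0.5645 -0.2397]] [ 0.6094 -0.2884  0.236 ]
128 [0.633  0.2825] [107. 108.] 90.0
```

>>> step_arm(
  moves=[
    [[0.0223,0.044,0],[0,0,0],-1],
    [[0.0223,0.044,0],[0,0,0],-1],
    [[0.0223,0.044,0],[0,0,0],-1],
    [[0.0223,0.044,0],[0,0,0],-1],
    [[0.0223,0.044,0],[0,0,0],-1],
    [[0.0223,0.044,0],[0,0,0],-1],
    [[0.0223,0.044,0],[0,0,0],-1],
    [[0.0223,0.044,0],[0,0,0],-1],
    [[0.0223,0.044,0],[0,0,0],-1],
    [[0,0,0],[0,0,9],-1],
    [[0,0,0],[0,0,9.5],-1],
    [[0,0,0],[0,0,9.5],-1],
  ],
)

```text
time: 20.05
eef_pos: [0.4973, 0.2518, 0.3173]
ee_rot: [0.0, 0.269, 0.963, 0.0]
wrist_force: [0.5, -0.0, 0.3]
width: 0.0855
grip_force: 0.0
```

>>> step_arm(
  moves=[
    [[0,0,0],[0,0,9.5],-1],
    [[0,0,0],[0,0,9.5],-1],
    [[0,0,0],[0,0,9.5],-1],
    [[0,0,0],[0,0,9.5],-1],
    [[0,0,0],[0,0,10],-1],
    [[0,0,0],[0,0,0],-1],
    [[0,0,0],[0,0,0],-1],
  ],
)

```text
time: 20.92
eef_pos: [0.4972, 0.2521, 0.3172]
ee_rot: [0.0, 0.634, 0.774, 0.0]
wrist_force: [0.3, 0.1, -0.8]
width: 0.0857
grip_force: 0.0
```

```bash
python3 - <<'E'
from h import *
im,cam=wsnap("w11"); plan([.497,.252,.3],-79); print(ctrl.state()["q"])
th=np.radians(11); ex=np.array([np.cos(th),np.sin(th)]); ey=np.array([-ex[1],ex[0]])
# triangulate the tab's top centre from the top and side pictures
from scipy.optimize import least_squares
f=lambda p: np.r_[proj(p,ext("top"))[0]-[177,266],proj(p,ext("side"))[0]-[269,298]]
r=least_squares(f,[.5,.25,.16]); print("tab",r.x,r.fun)
f=lambda p: np.r_[proj(p,ext("top"))[0]-[163,288],proj(p,ext("side"))[0]-[284,348]]
r=least_squares(f,[.5,.25,.16]); print("clip",r.x,r.fun)
for z in (.12,.14,.17): print(z,proj([[.497,.252,z]],cam))
g=im.min(2); s=cv2.resize(g,(112,84),interpolation=cv2.INTER_AREA)
print("\n".join("".join(" .:-=+*#%@"[min(9,v//22)] for v in row) for row in s[:60]))
E
```

```text
TCP [0.4972 0.2523 0.3172] psi -78.68720123700582 tilt -0.9999999797895014 t 20.975
shift [-0.0002 -0.0002  0.0172]
turn z 0.3127987629941771
shift if turned first [-0.0002 -0.0002  0.0172]
[ 0.4039  0.2575  1.2938 -0.      1.59    0.2064]
tab [0.4984 0.2439 0.1744] [ 0.1663  0.4879 -0.3879 -0.0692]
clip [0.4469 0.2898 0.1194] [ 0.2828  0.8527 -0.6374 -0.0959]
0.12 [[275.6055 173.5517]]
0.14 [[275.5826 177.1006]]
0.17 [[275.5434 183.1771]]
**************#****##**********************************#*##***#**********************************#*****#**#***#*
**************#**#*##**********************************#*##**##**********************************#*****#*##**#**
**************#**#*##************************************###*##****#**********************************##*#***#**
**************#**#*##************************************##**##****#****************************#*****#*##***#**
*******#*#*#**##*#**#*********#**************************#***##****#*********************************##*#***#***
*#*****#*###**##*#**#*********#***********************#**#***#****##***********************
[... 5423 characters left out ...]
##%*+==****++++++-::::
......::.*#########********#*###*-:..-#*##***#############*****#*********:.:-=*-=++++%#######===++**+++++++:::::
.......:=*#########********###*::::..:#*###**############******#**##*****...:-::++++########+=====#*++++++-:::::
...:::::*##########******#*##+..::. ..#*#################******###*#*****...:-:.:++*%#######=====**+++++++::::::
..=+-::=**#########********#*. ::. ...#*#***############******#####**##**....:-:.-+########+====+#*++++++-::::::
::==+:+****#**#####***#**#**- :::   ..**#***############******#####**###+.....:::.=#######*=====#*++++++=:::::::
:::++******#**##*#****#####= .::.   ..**#***############******#####*####+.....:::..*######=====*#*++++++-:::::::
```

```bash
cat >> h.py <<'E'
def rect(im,cam,c,th,z,xs,ys):
    "orthographic samples on plane z; dispenser axes about c (turned th deg)"
    a=np.radians(th); X,Y=np.meshgrid(xs,ys); P=np.c_[c[0]+X.ravel()*np.cos(a)-Y.ravel()*np.sin(a),c[1]+X.ravel()*np.sin(a)+Y.ravel()*np.cos(a),0*X.ravel()+z]
    uv=proj(P,cam).astype(np.float32).reshape(*X.shape,2); return cv2.remap(im,uv[...,0],uv[...,1],cv2.INTER_LINEAR)
def show(g,ys,hi=None):
    hi=hi or np.percentile(g,97); ch=" .,:;-=+*oa#%@"
    for y,row in zip(ys,g): print("%4d "%round(y*1000)+"".join(ch[int(min(len(ch)-1,v/hi*(len(ch)-1)))] for v in row))
E
python3 - <<'E'
from h import *
im=cv2.imread("pics/w11.png"); cam=ext("wrist",np.load("pics/w11.npy")); g=im.min(2)
xs=np.arange(-.1,.045,.0012); ys=np.arange(.066,-.032,-.002)
r=rect(g,cam,(.4975,.2445),11.3,.122,xs,ys); print("x0",xs[0]); show(r,ys,170)
E
```

```text
x0 -0.1
  66 -----------------------------------------------------=++---=+----=*+---=+--------------------------==-----------=--;:::::
  64 -----------------------------------------------;;;;;;;;;--------------------------------------==---=------==-----=-;:,::,
  62 --------------------------------------------::,,,,,,,,,,,;=---=*+---=+*+--+**+==+**+=+***+--+***+=+***++****++****+;:,::,
  60 -------------------------------------------;,::::;;:;;;;:=a####%######%%###%%####%####%%%####%%%###%%%##%%%%##%%%#*-::,,:
  58 -------------------------------------------;,:::;;;;;;;;:-o##%%%%%%%%%%%%%%%%%%##%%%##%%%%%%%####################*-;::::,
  56 ---------------------------;----;------;---;,,,::;;;;;;:,,;+oooooooooooooooooooooooooooooooo*+++++++++++++++====--;;;;;;;
  54 -------------;:,,,,,,,,,,,,,,,,,,,,,,,,:,,:,..,,,,:;;;;;::---------------------------------------------====--=-==========
  52 -------------;,,.,,,,,,,,,,,,,,,,,,,,,,,,,,,,,..,,,:;;;;:;---------------==-==-==----=============--=====================
  50 -------------;,,,,,,,,,,,,,,,,,,,,,,,,,,,:,,,,,....,:;;;::-------------
[... 4430 characters left out ...]
###%%%%%%############ao;::;;;;;;:;=oooa###aa#aaaaaaoooa######a+==
 -22 #######################%%####%######%########%%##%%##%####%%#%%%%############%#-::;;;;;;:;+############################aa
 -24 ##%############%####################%########%##%%%##%###%%#%##%############%%%=:::;;;;;::=##############################
 -26 #######################%%#######################%###%#####%##%%%#############%%+;::::;;;;-*##############################
 -28 #%####################%########################%%%##%%####%##%%%#########%##%%%#a*+++++**a##%###%#####%##################
 -30 #####################%%%#######################%%%##%###%%%#%#%##############%%%%%%%##%%####%############################
```

```bash
python3 - <<'E'
from h import *
xs=np.arange(-.06,.02,.0008); ys=np.arange(.066,.012,-.0016)
for n in ("w5","w1"):
    im=cv2.imread(f"pics/{n}.png"); cam=ext("wrist",np.load(f"pics/{n}.npy")); r=rect(im.max(2),cam,(.4975,.2445),11.3,.122,xs,ys); print(n,xs[0],np.percentile(r,[5,50,97])); show(r,ys)
E
```

```text
w5 -0.06 [ 39. 205. 217.]
  66 %%%%%%%%%%%%%%%%%%%%%%%%%%%%@@%%%%%%%%%%%%%%%%%%%%%%%%%%%%%%%%%%%%%%%%%%%%%%%%%%%%%%%%%%%%%%%%%%%%%%
  64 %%%%%%%%%%%%%%%%#aa#%%#a###aaa#####%%%%%%%%%%%%%%%%%%%%%%%%%%%%%%%%%%%%%%%%%%%%%%%%%%%%%%%%%%%%%%%%%
  63 %%%%%%%%%%%%%%#o-::::::::::::::::-*#@%%%%%%%%%%%%%%%%%%%%%%%%%%%%%%%%%%%%%%%%%%%%%%%%%%%%%%%%%%%%%%%
  61 %%%%%%%%%%%%%#*;,,::::::::::::,,,;*#%%%%%%%%%%%%%%%%%%%%%%%%%%%%%%%%%%%%%%%%%%%%%%%%%%%%%%%%%%%%%%%%
  60 %%%%%%%%%%%%#o;,,::::::::::::::::;*%%%%%%%%%%%%%%%%%%%%%%@%%%%%%%%%%%%%%%%%%%%%%%%%%%%%%%%%%%%%%%%%%
  58 %%%%%%%%%%%#*-,,,::::::::::::::::;*#%%%%%%%%%%%%%%%%%%%%%%%%%%%%%%%%%%%%%%%%%%%%%%%%%%%%%%%%%%%%%%%%
  56 %%%%%%%@%%#o-,,,:::::::::::::::::;+a%%%%%%%%%%%%%%%%%%%@%%%%%%%%%%%%%%%%%%%%%%%%%%%%%%%%%%%%%%%%%%%%
  55 %%%%%%@%%%#=:,,::::::::::::::::::;+a%%%%%%@@%%%%%%%%@%%%@@@%%%%%%%%@%%%%%@@%%%%%%%%#%%%###%%%####%%#
  53 aaaooaaaoo+-:,,,::::::::::::::::::;=+*++*++*+*+=++++==++++===++===++==-==========--===--------------
  52 ------------;:::::::::::::::::::::;;-----------------------;-----------;----------;;---------------;
  50 ---------
[... 5459 characters left out ...]
%%%%%%%%%%%%%%%%%%%%%%%*-;;------;,......... .....  .... .... ..
  21 %%%%%%%%%@@%%%@%%@@%%%%%%%%%%%%%%%%%%%%%%%%%%%%%%%%%%%%%%%%o=;;-----;,.............. ...... ........
  20 @%%%%%%%%@@%%%%%%%%%%%%%%%%%%%%%%%%%%%%%%%@%%%%%%%%%%%%%%%%o=;;-----:,.................... .........
  18 @%%%%%%%@%%%%%%%@@%%%%%%%%%%%%%%%%%%%%%@%@%%%%%%%%%%%%%%%@%a=;;-----:...............................
  16 @%%%%%@@@%%%@%%%%%%%%%%%%%%%%%%%%%%%%%%%%%%%%%%%%%%%%%%%%%#o=;;--=--:,.................. ...........
  15 %%%%%%@@@%%@@@@@@%%%%%%%%%%%%%%%%%%%%%%@@%%%%%%%%%%%%%%%%%%o=;;-----:...............................
  13 %%%%%%@%%%%@@%%%%%%%%%%%%%%%%%%%%%%%%%%%%%%@@%%%%%%%%%%%%%%o-;;---=-:.......,................ ......
```

>>> step_arm(
  moves=[
    [[-0.004,0,0],[0,0,0],0.2],
    [[0,0,0],[0,0,0],0.2],
    [[0,0,0],[0,0,0],0.2],
    [[0,0,0.05],[0,0,0],0.2],
    [[0,0,0.05],[0,0,0],0.2],
    [[0,0,0.04],[0,0,0],0.2],
    [[0,0,0],[0,0,0],0.2],
    [[0,0,0],[0,0,0],0.2],
  ],
  grip_force=60,
)

```text
time: 21.98
eef_pos: [0.4986, 0.2491, 0.1791]
ee_rot: [0.001, 0.635, 0.773, 0.001]
wrist_force: [0.4, -0.6, -0.1]
width: 0.0342
grip_force: 0.0
```

```bash
python3 - <<'E'
from h import *
plan([.4975,.2486,.112],-78.7); print(ctrl.state()["width"],ctrl.state()["wrist_force"])
im,cam=wsnap("w12"); xs=np.arange(-.06,.05,.001); ys=np.arange(.066,-.03,-.002)
show(rect(im.max(2),cam,(.4975,.2445),11.3,.122,xs,ys),ys)
E
```

```text
TCP [0.4986 0.2491 0.1791] psi -78.82814734252611 tilt -0.9999971134572077 t 21.975
shift [-0.0003 -0.0013  0.0671]
turn z -0.1281473425261055
shift if turned first [-0.0003 -0.0013  0.0671]
0.03420245729467307 [ 0.3621 -0.5652 -0.0776]
  66 ------------------------------------------==--================================================;:::::::::::::::
  64 ----------------;;;;-;;;;;;;--------===o=====oo===*oo*===*oo+=+ooo+==*ooo+==*ooo=o%oooo=aaooo=;::::::::::::::,
  62 ------------;:.............,,:-----=a%%%%%%%%%%%%%%%%%%%%%##%%%%%%%%%%%%%%%%%%#%#%%#%%%%%%%a=--:,:::,:::::::::
  60 ------------,......,.,,,,,,..:------=+*%%%###%%%%%%%%%%%####%##%%%#%%%%%%%%%%####%#%###%%%%o-=-::::::::,:::::,
  58 ------------,......,,.,,,,,..:---------+a%%%%#+o%%%%%%%%#%%%%%%%%%%%%%%%%##%%#%%%#%##%%%%*=----::::::,:::::,:,
  56 ;;--;---;-;;,..,...,,.,....,.:;;;;;;;;;;;====;:;====----------;;;;;;;;-;;;;;;;;;;;;;;;;;;;;;;;;;;;;;;;;;;;;;;;
  54 ,,,,,,,,,,,,...,.,.,..,,,,,..:;--------------------------=------==-===-======================================-
  52 ,,,,,,,,,,,,........,.,,.,,.,,,:--------------
[... 4004 characters left out ...]
%%%%
 -18 ##%##%##%#####%###%%%%%%###%%###%%%%%%%##########%#%a=::::::::::::::+%%%%%%%%%%%%%%%%%%%%%%%%%%%%%%%%%%%%%%%%%
 -20 #%################%%#%%%%#%%####%%%%%%%##%##%######%%=::::::::::::::=%%#######################################
 -22 ############%%####%##%%%%#%####%%#%%%%###%##%##%%###%o::::::::::::::=%########%%#############################%
 -24 #######%%#########%#%%%###%####%##%%%%##%###%######%%o:,::::::::::::=########%%###############################
 -26 %###########%####%##%%%###%####%%#%%%######%%######%%*::::::::::::::=#%#######################################
 -28 #################%##%%%##%#####%%##%%######%#######%%a::::::::::::::=#%######%###%############################
```

>>> step_arm(
  moves=[
    [[0,-0.0005,0.03],[0,0,0],0.2],
    [[0,-0.0005,0.025],[0,0,0],0.2],
    [[0,0,0.012],[0,0,0],0.2],
    [[0,0,0],[0,0,0],0.2],
    [[0,0,0],[0,0,0],1],
    [[0,0,0],[0,0,0],1],
    [[0,0,0],[0,0,0],1],
    [[0,0,0],[0,0,0],1],
    [[0,0,0],[0,0,0],1],
  ],
)

```text
time: 23.15
eef_pos: [0.4971, 0.2487, 0.1116]
ee_rot: [0.0, 0.635, 0.773, 0.001]
wrist_force: [-4.9, -1.8, 5.9]
width: 0.011
grip_force: 58.8
```

```bash
python3 - <<'E'
from h import *
plan(None); s=ctrl.state(); print(s["width"],s["grip_force"],s["wrist_force"]); wsnap("w13")
E
```

```text
TCP [0.4971 0.2487 0.1116] psi -78.7935622511432 tilt -0.999999229170513 t 23.15
0.011001265117415414 58.75144422054291 [-4.9265 -1.8217  5.8687]
```

>>> step_arm(
  moves=[
    [[0,-0.005,0],[0,0,0],1],
    [[0,-0.006,0],[0,0,0],1],
    [[0,-0.006,0],[0,0,0],1],
    [[0,-0.006,0],[0,0,0],1],
    [[0,-0.006,0],[0,0,0],1],
    [[0,-0.006,0],[0,0,0],1],
    [[0,-0.004,0],[0,0,0],1],
    [[0,0,0],[0,0,0],1],
    [[0,0,0],[0,0,0],1],
  ],
)

```text
time: 24.32
eef_pos: [0.4603, 0.2408, 0.1116]
ee_rot: [0.002, 0.635, 0.773, 0.002]
wrist_force: [10.3, -3.8, 4.5]
width: 0.0111
grip_force: 59.4
```

```bash
python3 - <<'E'
from h import *
plan(None); s=ctrl.state(); print(s["width"],s["grip_force"],s["wrist_force"])
im,cam=wsnap("w14"); xs=np.arange(-.065,.005,.0008); ys=np.arange(.066,.024,-.0015)
show(rect(im.max(2),cam,(.4975,.2445),11.3,.122,xs,ys),ys)
E
```

```text
TCP [0.4603 0.2408 0.1116] psi -78.83038436078614 tilt -0.9999879953973917 t 24.325
0.011062961388412423 59.42069113254547 [10.3142 -3.7859  4.5352]
  66 ---=-------------=-----+o+++===a***=-o#o***=a#o**+a###***+###o+a%####**%###a++#%a#a*#%%#
  64 -----------=a+++-*#a*+#%%##%#%%%%###%%#%%%%%%%%%%%%%%%%%%%%%%%%%%%%%%%%%%%%%%%%%%%%%%%%%
  63 ------------=o%#=-=%%%a;,,,,,,,,,,,,,,,,=%%%%%%%%%%%%%%%%%%%%%%%%%%%%%%%%%%%%%%%%%%%%%%%
  62 --------------=---=%%a;,:::::::::::::::::o%%%%%%%%%%%%%%%%%%%%%%%%%%%%%%%%%%%%%%%%%%%%%%
  60 --------------------=+,:;;;;;;;-;------;:*%%%%%%%%%%%%%%%%%%%%%%%%%%%%%%%%%%%%%%%%%%%%%%
  58 --=-----------------+*,:;;;;;;;;;------;:+%%%%%%%%%%%%%%%%%%%%%%%%%%%%%%%%%%%%%%%%%%%%%%
  57 =------------------=%+,:;;;;;;;;;;-----;:+%%##a######a#aaaaaaaaaaaaaaa##aaaa##a=+****o*+
  55 ,,,,,,,,,,,,,,,,,,,,,,,:;;;;;;;;;;;;---;:,::::,,::::::::::::::::::::::;;:;;;;;;;;;;;;;;;
  54 ,,,,,,,:------------;,,:;;;;;;;;;;;;;--;:;=-=-=-=========-==============================
  52 ,,,,,,,,;;-----------:,::;:;;;;;;;;;;;;;::-------==-=--=-=-====--====-===-==-=======-===
  51 ,,,,,,
[... 980 characters left out ...]
==-=---===--===-=======-==================
  34 ------------------------------=--+%%%+--=-=-===----=-==---==-======-====================
  33 --------------------=-------===----+@+-==========---=-=--===============-=====-=========
  31 ---------=---------=--==------------=---------------------------------------------------
  30 ----------------------------------------==============+++++++++++++******************ooo
  28 ------------=-----=------=-==-=-==--=-=o@@@@@@@@@@@@@@@@@@@@@@@@@@@@@@@@@@@@@@@@@@@@@%@@
  27 ----------------=++=*aaa=-=--=------=---=#@%%%%%%%%%%%%%%%%%%%%%%%%%%%%%%%%%%%%%%%%%%%%%
  25 -----=---=--=----o%%%%#%=-=========-====-+%%@@%@@@@@@@%@@@@@@@@%@@@%@@@@@@%@@@@@@@@@@@@%
```

>>> step_arm(
  moves=[
    [[0,-0.0015,0],[0,0,0],1],
    [[0,-0.0015,0],[0,0,0],1],
    [[0,0,0],[0,0,0],1],
    [[0,0,0],[0,0,0],1],
    [[0,0,0],[0,0,0],1],
    [[0,0,0],[0,0,0],1],
    [[0,0,0],[0,0,0],1],
    [[0,0,0],[0,0,0],1],
  ],
)

```text
time: 25.38
eef_pos: [0.4574, 0.2401, 0.1116]
ee_rot: [0.002, 0.635, 0.773, 0.002]
wrist_force: [10.3, -3.8, 4.3]
width: 0.011
grip_force: 59.4
```

```bash
python3 - <<'E'
from h import *
plan(None); s=ctrl.state(); print(s["width"],s["grip_force"],s["wrist_force"])
im,cam=wsnap("w15"); xs=np.arange(-.056,-.024,.0005); ys=np.arange(.047,.03,-.0015)
show(rect(im.max(2),cam,(.4975,.2445),11.3,.122,xs,ys),ys)
t=ctrl.read_camera("top")[:,:,::-1].copy(); cv2.imwrite("pics/t3.png",t)
for c in ((.632,.281),(.6137,-.2885)): lidrect(t,ext("top"),c,.236,122)
E
```

```text
TCP [0.4574 0.2401 0.1116] psi -78.83546879727469 tilt -0.9999874800343357 t 25.375
0.010963112872692232 59.38947916030884 [10.2829 -3.8331  4.2618]
  47 ---------------;:,,::::::::::::;;;;;;;;;;;;;;:::;---------------
  46 -----------------;,::,,::::,::;;;;;::::::::::::;-------=----=---
  44 ----------------------------=a@@@@@#=---------=------------==---
  42 ----------------------------=a%@@@@#=-----------------------=---
  41 ----------------------------=*%@@@@#=----------------=-=--------
  39 -----------------------------*%@@@@#=---------------------------
  38 ----------------------------+#@%@@#*-----------------==--=------
  36 ----------------------------+%@%%@#+----------------------------
  35 ----------------------------=oa#%@#*----------------------------
  33 ------------------------------=#@@#*----------------------------
  32 ---------------------------------=+*----------------------------
  30 ----------------;;;;;;;;;;;;------==;;;;;;;;;;;;;;--------------
122 [0.6328 0.2823] [106.066  105.3589] 45.0
122 [ 0.6128 -0.2871] [93.811  94.9959] 87.09
```

```bash
python3 -c "
from station import ctrl
print(ctrl.close_job())"
```

```text
the job is handed in; nothing more can be done
None
```

Both white lids are seated on their canisters and let go of, about 2 mm off centre by camera. The round dispenser's slide is held with its needle opposite the pointer tip, about 40 mm out at roughly 59 N grip, and the job is handed in at 25.4 s; no verdict came back.

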